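# Fit the retaining ring on the sander roller's axle

### The job

Take the retaining-ring pliers from their wooden rack, pick the open steel ring off its loading plate by its two eyes, spread it just enough to pass over the upright axle of the roller unit, and use it to push the spring-backed pulley gently down to its stop, so that the ring snaps shut in the axle's groove. Do not over-stretch the ring or press hard on the axle unit, hang the pliers back in their rack as they were, and leave the other things on the bench where they are.

Things in the scene. Friction and masses are not known exactly. Their poses are not given: they have to be found in the camera images.
- pliers: Ring pliers, 200 g, hanging upright in the rack, tips down. Origin on the hinge, in the middle of the dark joint block (30 x 34 x 14 mm in x, y, z); own z up, hinge along x, levers side by side in y. The frame turns with the lever at -y, which carries the block. Squeezing the handles drives the tips APART; they spring back: 15 N per handle relaxed, about 26 N with the ring spread.
- pliers_grip (a point): Where to grip: midway between the handles, 66 mm above the hinge. Handles: rubber bars 18 mm wide (x), 9 mm thick, from 30 to 92 mm above the hinge. Relaxed they splay 0.16 rad each and are 46 mm over their outer faces at this height; squeezed to 25 mm they are parallel and the tips 37 mm apart. (Given in the frame of the lever at -y.)
- tip_left (a point): Middle of the flat underside of the foot (12 x 10 mm) that ends the pliers' jaw at +y, 59 mm below the hinge when relaxed. Under it a round pin, 4.6 mm diameter, reaches 4.8 mm further down, with a rounded end.
- tip_right (a point): The same for the jaw at -y. Relaxed, the two tips are 18 mm apart, like the eyes of the relaxed ring.
- squeeze (a joint): Angle by which the pliers have been squeezed, rad: 0 relaxed, 0.32 with the handles parallel (tips 37 mm apart), 0.46 at the pliers' own stop.
- rack: Fixed wooden plier rack, base 70 x 110 x 8 mm, with two upright cheeks (75 mm high, 17 mm apart in x, 76 mm long in y); the pliers' joint block rests on their tops, the jaws hang between them. Origin in the middle of its underside. The handles lie side by side along its y axis.
- rack_seat (a point): Middle of the seat, level with the tops of the cheeks, 75 mm above the bench. In place, the pliers' hinge is 7 mm above this point. Slightly flared steel lips 8 mm high leave the joint block about 1.5 mm of play each way.
- ring: Steel retaining ring, 40 g, 5 mm thick, flat on the loading plate: two halves, radii 12.8 inner, 16.8 outer, hinged at the back (x = -14.8 mm) and sprung shut, the open front ending in two lugs with eyes. Origin on the underside in the middle of the shut ring's circle; own x points to the gap; the frame turns with the half at -y. Spread beyond 0.75 rad it is spoilt.
- eye_left (a point): Middle of the eye (through hole 7 x 7 mm in a 13 x 13 mm lug) at +y, on the ring's upper face; 24 mm in front of the ring's centre and 9 mm to the side when shut. With the ring spread by 0.52 rad to pass the axle, the axle's centre should lie 17.7 mm behind the middle between the eyes; 24 mm when shut.
- eye_right (a point): The same for the lug at -y. Spreading takes about 5 N at each eye at first, 7 N at 0.52 rad.
- ring_gap (a joint): Angle by which the ring is spread, rad: 0 shut. At 0.38 it can just pass the 29 mm axle; at 0.52 it passes freely with 1.3 mm to spare all round, and the eyes are 37 mm apart.
- jig: Fixed wooden block 84 x 80 x 28 mm with an aluminium loading plate (90 x 76 mm, top 40 mm above the bench) that gives downwards by up to 6 mm on soft springs (about 2 N at first, 5 N at the end). A boss on it, 24 mm wide, 4 mm high, stands inside the ring. Origin on the bench under the boss.
- unit: Fixed roller unit: grey housing 116 x 116 x 46 mm with a round boss, 80 mm wide, up to 60 mm above the bench; origin in the middle of its underside. From it stands an oiled axle, 29 mm wide, with an aluminium pulley (62 mm wide) held up by a spring; it can be pushed down 6 mm to a solid stop (4 N at first, 8 N at the end; over 22 N harms it).
- axle_axis (a point): On the axle's axis at the top of the boss. Axle, groove and pulley together stand up to 9 mm higher or lower than given here (not measured). Mean heights above this point: axle end 53 mm (tapered over 5 mm), groove (24.8 mm diameter) 25 to 32 mm, pulley's top 32 mm when up, hiding the groove, and 26 mm at its stop, where a ring lying on it stands in the groove.
- screwdriver: Screwdriver, 190 mm, lying on the bench. Bystander.
- dowel: Wooden dowel stub, 24 mm diameter, 60 mm high, standing. Bystander.
- tape: Roll of paper tape, 72 mm diameter, 22 mm high. Bystander.
- glue: White glue bottle, 48 mm diameter, 110 mm high. Bystander.
- hammer: Hammer lying on the bench. Bystander.
- offcut: Wood offcut, 120 x 45 x 30 mm. Bystander.
- brush: Brush lying on the bench, 140 mm. Bystander.

How it is judged (in metres and radians):
On the way, in this order (a step that is already met when the one before it is completed fails the run):
1. the ring, spread on the pins of the pliers, is lifted off its loading plate (height (world z) of ring above 0.055 m and value of joint ring_gap above 0.3 rad and distance between tip_left and eye_left below 0.006 m and distance between tip_right and eye_right below 0.006 m), for 0.2 s.
2. the ring has snapped shut in the axle's groove (horizontal distance between ring and axle_axis below 0.003 m and value of joint ring_gap below 0.13 rad and angle between ring's own z axis and vertical below 0.12 rad and z of ring in the frame of axle_axis between 0.015 and 0.039 m), for 0.2 s.
At the end, for the whole second after the job is handed in: The ring lies flat (within 0.12 rad) and shut (spread under 0.13 rad) in the groove of the axle, within 3 mm of its axis and 15 to 39 mm above the housing's boss; the pliers hang relaxed and upright in the rack, the hinge within 6 mm of the seat's middle and 3 to 11 mm above it (all of step 2 and horizontal distance between pliers and rack_seat below 0.006 m and z of pliers in the frame of rack_seat between 0.003 and 0.011 m and angle between pliers's own z axis and vertical below 0.12 rad and value of joint squeeze below 0.06 rad); the robot touches nothing.
It fails at once if the ring is spread beyond 0.75 rad (value of joint ring_gap above 0.75 rad).
It fails at once if the ring presses on the pulley with more than 22 N (contact force between ring and pulley above 22 N).
It fails at once if the pliers press on the roller unit with more than 40 N (contact force between pliers and unit above 40 N).
It fails at once if another thing on the bench is moved by more than 25 mm (distance of any of screwdriver, dowel, tape, glue, hammer, offcut, brush from where it was at the start of the episode above 0.025 m).
It also fails if it takes over 66 s, if anything falls off the work surface, if the arm or the gripper's body presses on something with over 40 N, if the wrist force passes 120 N, or if a joint passes its speed limit or range.

### The arm

A 6-joint arm with a two-finger parallel gripper is mounted at the origin on the work surface. World frame = base frame: x ahead of the robot, y to its left, z up, the work surface at z = 0. Lengths are in m, angles in degrees, forces in N, time in s.
With the tool pointing down it reaches from about 0.4 to 0.825 m from the base axis. Payload 7 kg.
Tool frame: the origin (TCP) lies midway between the tips of the shut fingers; the grasp point (between the pads) lies 19 mm behind it; z points along the fingers, y is the line along which they close (so a half turn about z gives the same grasp; the last joint's range is limited). The gripper opens to 88 mm and grips with 3 to 60 N. Pads are 19 mm wide; open, the fingers measure 130 mm over their backs; the gripper's body (78 mm by 193 mm) begins 47 mm behind the grasp point.
Start: joints at [89.96, 20.546, 0.682, 0, -70.136, -16.507], TCP at [0.192, 0.647, 0.227] pointing down, gripper open.
Joint ranges: [-176.03, 176.03], [-82.01, 121.73], [-58.28, 71.71], [-173.87, 95.51], [-174.79, -0.11], [-173.66, 173.66]. Speed limits (degrees/s): [136.94, 136.94, 172.46, 180, 180, 180].

### API

Orientations are given as [roll, pitch, yaw] about the fixed x, y, z axes, in that order (R = Rz(yaw) Ry(pitch) Rx(roll)).
In Python, from plant import r, eyes, workorder gives the robot as it stands.
- The arm moves only by the tool step_arm, never from a script. Its argument "plan" is a list of rows, each a list of 5 numbers: the shift along the tool's x, y, z each as a share of 25 cm, from -1 to 1, then the turn about the tool's z as a share of 60 degrees, from -1 to 1, then the finger opening in mm, from 0 to 87.6. In form: [[x, y, z, turn, jaw], ...]. A call has 1 to 12 rows; each row is the pose to reach, as a shift and turn from the pose commanded when the call began, along the tool's axes at that moment; what a row does not reach only later rows make up. A row lasts 1/12 s, in which the tool goes at most 41.7 mm and 7.16 degrees, less where a joint would pass 70% of its speed; a pose out of reach is approached as far as the arm can. A call with a number of a shift or a turn outside -1 to 1 is refused whole. A call with a gripper value outside its range is refused whole. The fingers move at their own pace and stop on an object; "newtons" is the grip in N (left out, the last holds). Time passes only in rows, so rows that repeat a pose let the fingers close. It gives the time, the measured TCP pose, the force, the opening and the grip force at its end, in the units of the state.
- r.get_state(): the state, without advancing time (a new reading comes with each control period).
- eyes.capture(name): name is "scene" or "top"; returns the picture (480x640x3 uint8, red, green, blue); there is no depth.
- eyes.camera_model(name): a dict with "fov_y" (degrees; the focal length in pixels is half the picture's height over the tangent of half this angle, whatever the lens; pixels are square), "cx", "cy" (the principal point, pixels), "world_to_cam" (4x4, takes a point from world to camera coordinates). Camera axes: x right, y up, looking along -z (the intrinsics and any distortion apply to the point x, -y, -z); pixel columns grow to the right and rows downward; lengths in m; the calibration is good to about 2 mm. A picture is of the moment at which its call begins. camera_model takes no time and is no camera call.
- workorder.close_job(): hands the job in; it is judged then, once.
The state is a dict: "time_s": time; "joints": joint angles; "qd": joint speeds; "joint_torque": joint torques, N m; "tcp_pos": TCP position; "eef_rot": TCP orientation; "contact_force": force on the tool from outside, world axes, zero at the start; "moment": the same for the moment, N m; "gripper_width": finger opening in m; "gripper_force": force on a finger pad.
Only numpy, scipy, OpenCV 4.12 (cv2) and the standard library are available. Lean on these libraries where they do the work, as an engineer would, in place of code of your own. Each camera call takes 0.05 s, during which the arm holds its last target. There are 200 camera calls.

## Working session

There is one attempt and no reset: what is moved stays moved. The work goes in short steps, Python scripts to look and compute and a tool call to move; the robot and the scene stay as the last step left them, time stands still between calls to the robot, and variables do not carry over. Pictures are saved under pics/ and viewed, at most 10 in all, crops included, and the job is handed in when it is done.

Besides the shell and the picture viewer there is one more tool, called after "Request:" by a JSON object that holds its "name" and its "arguments". step_arm: Moves the arm, as the interface text tells. Its arguments: {"type":"object","properties":{"plan":{"type":"array"},"newtons":{"type":"number"}},"required":["plan"]}

```bash
ls; mkdir -p pics; python3 - <<'E'
from plant import r, eyes, workorder
import cv2,numpy as np
print(r.get_state())
for n in("scene","top"):
    im=eyes.capture(n); cv2.imwrite(f"pics/{n}0.png",im[:,:,::-1]); m=eyes.camera_model(n); print(n,{k:(np.round(v,4).tolist() if hasattr(v,'shape') else v) for k,v in m.items()})
E
```

```text
pics
{'time_s': 0.0, 'joints': array([ 8.99591366e+01,  2.05917891e+01,  6.33643151e-01, -2.22647268e-02,
       -7.01358468e+01, -1.65071473e+01]), 'qd': array([-0.08413514,  0.02661411,  0.10251412, -0.01226133,  0.07222   ,
        0.00126889]), 'joint_torque': array([ 1.37433013e-03, -5.82713664e+01,  2.93049073e+01,  6.99698567e+00,
        6.95427079e-03, -1.62337628e-04]), 'tcp_pos': array([0.192123  , 0.64656198, 0.22561096]), 'eef_rot': array([ 1.79903934e+02, -6.64198552e-03, -1.65555877e+01]), 'contact_force': array([-0.13114652,  1.13937541, -0.12045125]), 'moment': array([ 0.01542139, -0.01603372,  0.00060258]), 'gripper_force': 0.0, 'gripper_width': 0.08762579620223405}
scene {'fov_y': 57.139611042424, 'cx': 317.7247615370536, 'cy': 240.80803250890628, 'world_to_cam': [[0.1129, 0.9935, 0.0142, -0.0857], [-0.6562, 0.0638, 0.7519, 0.3082], [0.7461, -0.0942, 0.6591, -1.3389], [0.0, 0.0, 0.0, 1.0]]}
top {'fov_y': 57.874146333604166, 'cx': 323.18620620170276, 'cy': 241.96163549389814, 'world_to_cam': [[0.014, -0.9996, 0.0234, -0.0147], [0.9862, 0.0176, 0.1647, -0.6227], [-0.1651, 0.0208, 0.9861, -0.7355], [0.0, 0.0, 0.0, 1.0]]}
```

View both.

View pics/scene0.png

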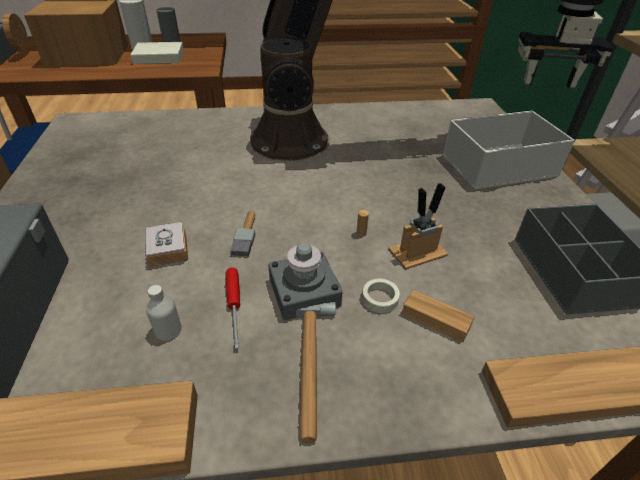

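View pics/top0.png

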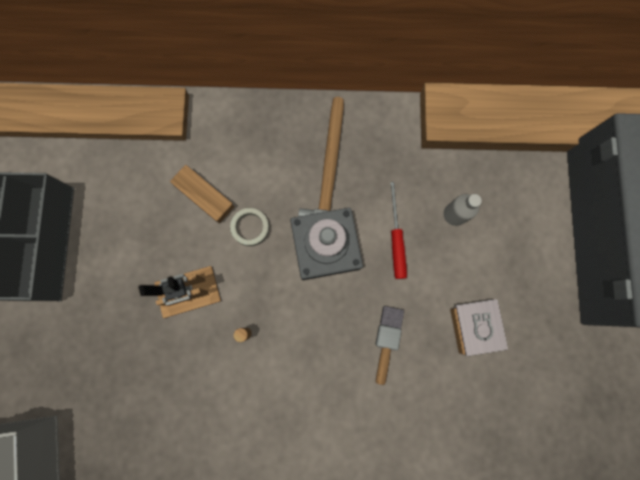

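```bash
cat > h.py <<'E'
import cv2,numpy as np
from plant import r, eyes, workorder
M={n:eyes.camera_model(n) for n in("scene","top")}
def K(n):
    m=M[n]; f=240/np.tan(np.radians(m["fov_y"])/2); return f,m["cx"],m["cy"]
def cap(n,k=4):
    return np.mean([eyes.capture(n).astype(float) for _ in range(k)],0)
def proj(n,p):
    f,cx,cy=K(n); W=np.array(M[n]["world_to_cam"]); c=W[:3,:3]@np.array(p,float)+W[:3,3]
    return np.array([cx+f*c[0]/-c[2],cy-f*c[1]/-c[2]])
def ray(n,uv):
    f,cx,cy=K(n); W=np.array(M[n]["world_to_cam"]); R=W[:3,:3]
    d=R.T@np.array([(uv[0]-cx)/f,-(uv[1]-cy)/f,-1]); return -R.T@W[:3,3],d/np.linalg.norm(d)
def onz(n,uv,z):
    o,d=ray(n,uv); return o+d*(z-o[2])/d[2]
def tri(us,ut):
    (a,d),(b,e)=ray("scene",us),ray("top",ut)
    s=np.linalg.lstsq(np.c_[d,-e],b-a,rcond=None)[0]; p,q=a+d*s[0],b+e*s[1]
    return (p+q)/2,p-q
def tile(im,x,y,s,w,h):
    c=im[y:y+h,x:x+w]; return cv2.resize(np.clip(c,0,255).astype(np.uint8)[:,:,::-1],None,fx=s,fy=s,interpolation=cv2.INTER_CUBIC)
def tile_grid(im,x,y,s,w,h):
    t=tile(im,x,y,s,w,h).copy()
    for u in range(-(-x//10)*10,x+w,10):
        cv2.line(t,((u-x)*s,0),((u-x)*s,6),(0,255,255),1)
        if u%20==0: cv2.putText(t,str(u),((u-x)*s,16),0,.35,(0,255,255),1)
    for v in range(-(-y//10)*10,y+h,10):
        cv2.line(t,(0,(v-y)*s),(6,(v-y)*s),(0,255,255),1)
        if v%20==0: cv2.putText(t,str(v),(8,(v-y)*s+4),0,.35,(0,255,255),1)
    return t
E
python3 - <<'E'
from h import *
t,s=cap("top"),cap("scene"); np.save("t0.npy",t);np.save("s0.npy",s)
A=[(135,245),(440,280),(283,195)];B=[(375,178),(125,205),(262,230)]
o=np.vstack([np.hstack([tile_grid(im,x,y,3,88,100) for x,y in L]) for im,L in((t,A),(s,B))])
cv2.imwrite("pics/c1.png",o)
E
```

```text
(no output)
```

View pics/c1.png

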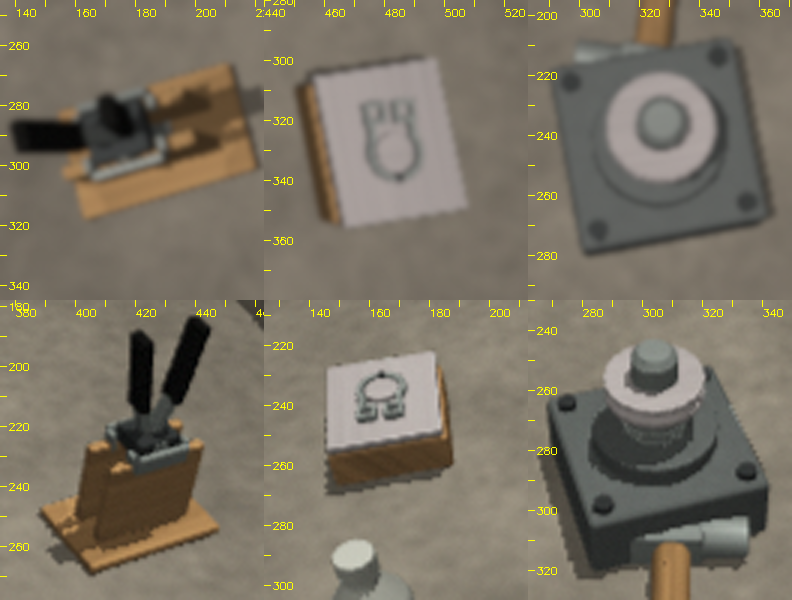

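The crops show, in the top view: joint block ≈(172,289), eyes ≈(475,318)/(486,317), ring back ≈(484,338), axle end ≈(324,236). In the scene view: block ≈(420,225), ring ≈(162,235), axle end ≈(304,247). Next I measure these.

```bash
python3 - <<'E'
from h import *
t,s=np.load("t0.npy"),np.load("s0.npy")
def big(m): 
    c=max(cv2.findContours(m.astype(np.uint8),0,cv2.CHAIN_APPROX_NONE)[0],key=cv2.contourArea); return c
def sub(im,x,y,w,h,k=6):
    return cv2.resize(im[y:y+h,x:x+w].astype(np.float32),None,fx=k,fy=k,interpolation=cv2.INTER_CUBIC)
def topx(p,x,y,k=6): return (np.array(p)+.5)/k-.5+[x,y]
# plate
for n,im,(x,y,w,h) in(("top",t,(445,290,70,75)),("scene",s,(138,215,55,55))):
    c=sub(im,x,y,w,h); g=c[:,:,2]; R_=c[:,:,0]
    m=(g>118)&(R_-g<28); m=cv2.morphologyEx(m.astype(np.uint8),3,np.ones((25,25)))
    ct=big(m); q=cv2.approxPolyDP(cv2.convexHull(ct),18,True)[:,0]
    print(n,"plate",np.round(topx(q,x,y),1).tolist())
    for u in topx(q,x,y): print("   ",np.round(onz(n,u,.04),4))
    # dark ring inside the plate
    inn=cv2.erode(cv2.fillConvexPoly(np.zeros_like(m),cv2.convexHull(ct),1),np.ones((15,15)))
    rm=(inn>0)&(c.mean(2)<112); cr=big(rm); X=topx(cr[:,0],x,y)
    P=np.array([onz(n,u,.045)[:2] for u in X]).astype(np.float32); print("  ring outline rect",cv2.minAreaRect(P*1000))
    ch=[k for k in cv2.findContours(rm.astype(np.uint8),2,1)[0]]
    for k in ch:
        if 60<cv2.contourArea(k): 
            mm=cv2.moments(k); u=topx([mm['m10']/mm['m00'],mm['m01']/mm['m00']],x,y); print("   hole/contour",cv2.contourArea(k)/36,np.round(u,2),np.round(onz(n,u,.045),4))
# pulley, pinkish bright
for n,im,(x,y,w,h) in(("top",t,(295,210,60,60)),("scene",s,(280,238,50,50))):
    c=sub(im,x,y,w,h); m=(c[:,:,0]-c[:,:,1]>7)&(c.mean(2)>120); ct=big(m)
    e=cv2.fitEllipse(cv2.convexHull(ct)); print(n,"pulley",topx(e[0],x,y).round(2),np.array(e[1])/6,e[2])
# black handles
for n,im,(x,y,w,h) in(("top",t,(132,265,65,50)),("scene",s,(405,178,55,60))):
    c=sub(im,x,y,w,h); m=c.max(2)<42
    for k in cv2.findContours(m.astype(np.uint8),0,1)[0]:
        if cv2.contourArea(k)>1500: b=cv2.boxPoints(cv2.minAreaRect(k)); print(n,"black",cv2.contourArea(k)/36,topx(b,x,y).round(1).tolist())
E
```

```text
top plate [[497.1, 299.1], [507.4, 348.4], [467.2, 355.6], [456.6, 305.8]]
    [ 0.5252 -0.3228  0.04  ]
    [ 0.438  -0.3368  0.04  ]
    [ 0.4247 -0.264   0.04  ]
    [ 0.5121 -0.2482  0.04  ]
  ring outline rect ((454.8812561035156, -295.0833740234375), (4.058211803436279, 6.371968746185303), 0.731675386428833)
   hole/contour 6.305555555555555 [484.86 338.48] [ 0.4551 -0.2951  0.045 ]
scene plate [[192.4, 214.6], [192.4, 232.1], [183.6, 247.6], [140.1, 269.4], [137.6, 254.8], [141.9, 227.9], [170.1, 214.6]]
    [ 0.4022 -0.2432  0.04  ]
    [ 0.464  -0.2371  0.04  ]
    [ 0.5125 -0.2502  0.04  ]
    [ 0.5686 -0.3268  0.04  ]
    [ 0.5254 -0.3395  0.04  ]
    [ 0.4394 -0.3465  0.04  ]
    [ 0.3974 -0.2927  0.04  ]
  ring outline rect ((532.4735717773438, -299.1846618652344), (34.87819290161133, 73.52207946777344), 40.081871032714844)
   hole/contour 200.86111111111111 [155.64 257.33] [ 0.5421 -0.3004  0.045 ]
   hole/contour 19.430555555555557 [167.53 242.1 ] [ 0.4978 -0.2834  0.045 ]
   hole/contour 23.51388888888889 [158.98 242.27] [ 0.4966 -0.3008  0.045 ]
   hole/contour 2.833
[... 266 characters left out ...]
045 ]
   hole/contour 5.861111111111111 [164.04 229.71] [ 0.4563 -0.2964  0.045 ]
top pulley [326.98 237.14] [35.19523112 35.30792745] 49.18824005126953
scene pulley [307.67 250.33] [33.52910105 67.01961263] 90.34203338623047
top black 206.61111111111111 [[139.1, 285.2], [163.8, 285.2], [163.8, 294.9], [139.1, 294.9]]
top black 155.38888888888889 [[165.2, 288.1], [168.7, 276.4], [187.5, 281.9], [184.0, 293.6]]
scene black 57.19444444444444 [[411.8, 222.0], [417.6, 216.7], [426.6, 226.7], [420.8, 232.0]]
scene black 174.34722222222223 [[417.4, 215.6], [418.5, 188.1], [425.8, 188.4], [424.7, 215.9]]
scene black 210.23611111111111 [[427.1, 210.4], [437.9, 182.5], [445.6, 185.5], [434.8, 213.4]]
```

```bash
python3 - <<'E'
from h import *
for nm,a,b in(("axle end",(304.7,246.8),(327.7,236.3)),("handle +y end",(441.7,184),(139.1,290)),("handle -y end",(422.2,188.2),(170,278)),("block",(420.5,225.5),(173,289)),("ring hinge",(164.04,229.71),(484.86,338.48)),("plate corner",(183.6,247.6),(456.6,305.8))):
    p,e=tri(a,b); print(nm,p.round(4),"gap",e.round(4))
for nm,n,uv,z in(("pulley","top",(326.98,237.14),.092),("pulley .085","top",(326.98,237.14),.085),("rack base c","top",(232/3+135,66/3+245),.008),("","top",(258/3+135,167/3+245),.008),("","top",(83/3+135,218/3+245),.008)): print(nm,onz(n,uv,z).round(4))
print(ray("top",(0,0))[0],ray("scene",(0,0))[0],proj("scene",(0,0,0)))
# subpixel-free wood mask base corners in scene
for uv in((40/3+375,(510-300)/3+178),(92/3+375,(572-300)/3+178),(218/3+375,(525-300)/3+178)): print("rack scene",onz("scene",uv,.008).round(4))
E
```

```text
axle end [ 0.6214 -0.0102  0.1188] gap [ 0.0001  0.0011 -0.    ]
handle +y end [0.5249 0.269  0.1731] gap [-0.0006 -0.003  -0.0012]
handle -y end [0.5431 0.2232 0.1784] gap [-0.0005 -0.0026 -0.0009]
block [0.5315 0.2454 0.0769] gap [-0.0018 -0.0109 -0.0036]
ring hinge [ 0.455  -0.2963  0.0437] gap [-0.     -0.0012  0.0005]
plate corner [ 0.512  -0.2494  0.0393] gap [-0.     -0.0018  0.0006]
pulley [ 0.6247 -0.0104  0.092 ]
pulley .085 [ 0.6259 -0.0106  0.085 ]
rack base c [0.5786 0.2027 0.008 ]
 [0.5159 0.1832 0.008 ]
 [0.4832 0.2887 0.008 ]
[0.4928967  0.01157521 0.82816456] [ 1.21093472 -0.06056111  0.65197985] [289.50352312 139.35301427]
rack scene [0.5205 0.1822 0.008 ]
rack scene [0.5868 0.2033 0.008 ]
rack scene [0.5489 0.3066 0.008 ]
```

```bash
cat >> h.py <<'E'
def go(xyz,yaw,frm=None):
    "shares needed from the measured pose (or frm=(xyz,yaw)) to the world target"
    st=r.get_state(); p,y=(st["tcp_pos"],st["eef_rot"][2]) if frm is None else frm
    a=np.radians(y); d=np.array(xyz)-p
    S=[d[0]*np.cos(a)+d[1]*np.sin(a), d[0]*np.sin(a)-d[1]*np.cos(a), -d[2]]
    print("t",round(st["time_s"],2),"tcp",np.round(st["tcp_pos"],4),"rot",np.round(st["eef_rot"],2),"F",np.round(st["contact_force"],1),"w",round(st["gripper_width"],4),"gf",st["gripper_force"])
    print("shares",np.round(np.array(S)/.25,4),"turn",round(-((yaw-y+180)%360-180)/60,4))
E
python3 -c "
from h import *
go((.533,.2455,.25),18)"
```

```text
t 0.5 tcp [0.1922 0.647  0.2265] rot [180.     0.   -16.55] F [-0.7  0.1 -0.2] w 0.0875 gf 0.0
shares [ 1.764   1.1512 -0.0938] turn -0.5758
```

Request:
{"name": "step_arm", "arguments": {"plan": [[0.1,0.065,-0.1,-0.1,87],[0.25,0.16,-0.1,-0.22,87],[0.4,0.26,-0.1,-0.34,87],[0.55,0.36,-0.1,-0.46,87],[0.7,0.46,-0.1,-0.575,87],[0.8,0.53,-0.1,-0.575,87],[0.88,0.576,-0.1,-0.575,87],[0.88,0.576,-0.1,-0.575,87]]}}

```text
time_s: 1.17
tcp_pos: [0.3645, 0.4429, 0.2523]
eef_rot: [-180.0, -0.0, 17.8]
contact_force: [0.4, 0.7, -0.4]
gripper_width: 0.0872
gripper_force: 0.0
```

```bash
python3 -c "
from h import *
go((.533,.2455,.25),18)"
```

```text
t 1.17 tcp [0.3645 0.4429 0.2523] rot [-1.7999e+02 -3.0000e-02  1.7760e+01] F [ 0.4  0.7 -0.4] w 0.0872 gf 0.0
shares [0.401  0.9575 0.0091] turn -0.004
```

Request:
{"name": "step_arm", "arguments": {"plan": [[0.06,0.14,0,0,87],[0.13,0.3,0,0,87],[0.19,0.46,0,0,87],[0.26,0.62,0,0,87],[0.32,0.78,0,0,87],[0.37,0.9,0,0,87],[0.4,0.957,0,0,87],[0.4,0.957,0,0,87],[0.4,0.957,0,0,87]]}}

```text
time_s: 1.92
tcp_pos: [0.5315, 0.2489, 0.2514]
eef_rot: [180.0, 0.0, 17.8]
contact_force: [0.2, 0.2, 0.1]
gripper_width: 0.0874
gripper_force: 0.0
```

```bash
python3 - <<'E'
from h import *
go((.533,.2455,.129),18)
t,s=cap("top"),cap("scene")
o=np.hstack([tile_grid(t,105,230,4,100,100),tile_grid(s,375,120,4,100,140)[:400]])
o=np.hstack([tile_grid(t,105,235,4,100,90),tile_grid(s,375,150,4,100,90)])
cv2.imwrite("pics/c2.png",o)
E
```

```text
t 1.92 tcp [0.5315 0.2489 0.2514] rot [1.800e+02 1.000e-02 1.783e+01] F [0.2 0.2 0.1] w 0.0874 gf 0.0
shares [0.0015 0.0146 0.4895] turn -0.0029
```

View pics/c2.png

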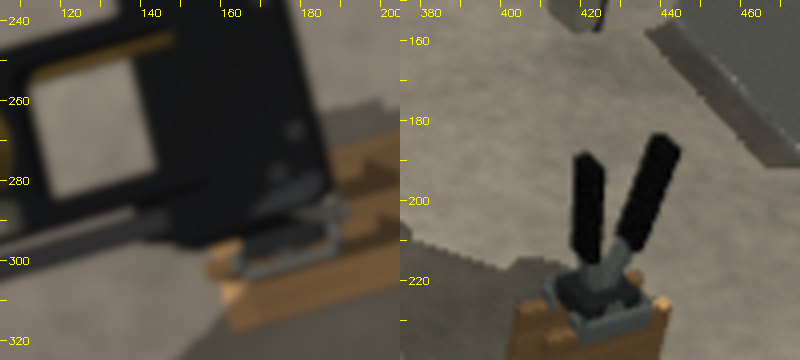

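Request:
{"name": "step_arm", "arguments": {"plan": [[0.002,0.012,0.1,0,87],[0.002,0.012,0.22,0,87],[0.002,0.012,0.34,0,87],[0.002,0.012,0.44,0,87],[0.002,0.012,0.488,0,87],[0.002,0.012,0.488,0,60],[0.002,0.012,0.488,0,50],[0.002,0.012,0.488,0,44],[0.002,0.012,0.488,0,42],[0.002,0.012,0.488,0,42],[0.002,0.012,0.488,0,42],[0.002,0.012,0.488,0,42]], "newtons": 50}}

```text
time_s: 3.32
tcp_pos: [0.5338, 0.2475, 0.1318]
eef_rot: [-180.0, -0.2, 18.0]
contact_force: [-1.8, -0.7, 14.3]
gripper_width: 0.0463
gripper_force: 15.8
```

Request:
{"name": "step_arm", "arguments": {"plan": [[0,0,0,0,42],[0,0,0,0,42],[0,0,0,0,42],[0,0,0,0,42]], "newtons": 50}}

```text
time_s: 3.65
tcp_pos: [0.5341, 0.2477, 0.1327]
eef_rot: [-179.9, -0.3, 18.0]
contact_force: [-2.1, -1.9, 14.2]
gripper_width: 0.0427
gripper_force: 15.7
```

Request:
{"name": "step_arm", "arguments": {"plan": [[0,0,-0.02,0,42],[0,0,-0.04,0,42],[0,0,-0.06,0,42],[0,0,-0.06,0,42],[0,0,-0.06,0,42]]}}

```text
time_s: 4.07
tcp_pos: [0.5324, 0.2469, 0.1447]
eef_rot: [-180.0, -0.0, 17.9]
contact_force: [-0.7, -0.4, -2.4]
gripper_width: 0.0421
gripper_force: 12.6
```

```bash
python3 - <<'E'
from h import *
go((.533,.2455,.25),18)
s=cap("scene",2);t=cap("top",2)
cv2.imwrite("pics/c3.png",np.hstack([tile_grid(t,105,235,4,100,90),tile_grid(s,375,150,4,100,90)]))
E
```

```text
t 4.07 tcp [0.5324 0.2469 0.1447] rot [-1.7999e+02 -1.0000e-02  1.7950e+01] F [-0.7 -0.4 -2.4] w 0.0421 gf 12.616918757557869
shares [ 0.0006  0.006  -0.4213] turn -0.0009
```

View pics/c3.png

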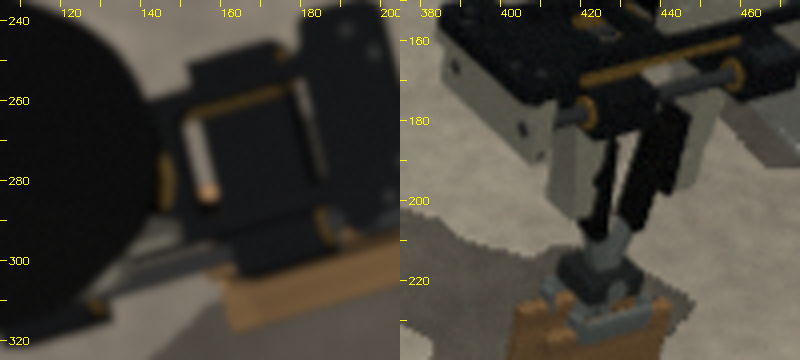

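Request:
{"name": "step_arm", "arguments": {"plan": [[0,0,-0.1,0,42],[0,0,-0.22,0,42],[0,0,-0.34,0,42],[-0.02,0.05,-0.42,0,42],[-0.07,0.17,-0.42,0,42],[-0.12,0.3,-0.42,0,42],[-0.18,0.44,-0.42,0,42],[-0.24,0.58,-0.42,0,42],[-0.3,0.73,-0.42,0.05,42],[-0.35,0.86,-0.42,0.1,42],[-0.4,0.96,-0.42,0.137,42],[-0.4,0.99,-0.42,0.137,42]]}}

```text
time_s: 5.27
tcp_pos: [0.512, -0.0228, 0.2495]
eef_rot: [180.0, 0.1, 9.5]
contact_force: [0.1, -0.1, -2.1]
gripper_width: 0.042
gripper_force: 12.6
```

```bash
python3 -c "
from h import *
go((.494,-.289,.19),9.7)"
```

```text
t 5.27 tcp [ 0.512  -0.0228  0.2495] rot [1.7998e+02 6.0000e-02 9.4500e+00] F [ 0.1 -0.1 -2.1] w 0.042 gf 12.616112310206518
shares [-0.2457  1.0385  0.238 ] turn -0.0041
```

Request:
{"name": "step_arm", "arguments": {"plan": [[-0.01,0.05,0,0,42],[-0.04,0.17,0,0,42],[-0.07,0.3,0,0,42],[-0.11,0.44,0,0,42],[-0.14,0.58,0,0,42],[-0.18,0.73,0,0,42],[-0.21,0.86,0.04,0,42],[-0.24,0.96,0.1,0,42],[-0.246,1.0,0.17,0,42],[-0.246,1.0,0.22,0,42],[-0.246,1.0,0.238,0,42],[-0.246,1.0,0.238,0,42]]}}

```text
time_s: 6.27
tcp_pos: [0.4944, -0.276, 0.1885]
eef_rot: [-179.9, 0.2, 9.7]
contact_force: [-0.0, 0.8, -1.6]
gripper_width: 0.042
gripper_force: 12.6
```

Request:
{"name": "step_arm", "arguments": {"plan": [[0,0.04,0,0,42],[0,0.04,0,0,42],[0,0.04,0,0,42]]}}

```text
time_s: 6.52
tcp_pos: [0.4977, -0.2862, 0.191]
eef_rot: [180.0, -0.1, 9.8]
contact_force: [-0.1, 0.5, -2.4]
gripper_width: 0.0419
gripper_force: 12.6
```

```bash
python3 - <<'E'
from h import *
go((.494,-.289,.19),9.7)
s=cap("scene",2);t=cap("top",2);np.save("t1.npy",t);np.save("s1.npy",s)
cv2.imwrite("pics/c4.png",np.hstack([tile_grid(t,440,270,5,80,100),tile_grid(s,128,165,5,80,100)]))
for n in("scene","top"): print(n,proj(n,(.494,-.289,.08)),proj(n,(.494,-.289,.045)))
E
```

```text
t 6.52 tcp [ 0.4977 -0.2862  0.191 ] rot [ 1.7996e+02 -8.0000e-02  9.7600e+00] F [-0.1  0.5 -2.4] w 0.0419 gf 12.617995619075373
shares [-0.0166  0.0084  0.0042] turn 0.001
scene [161.32234675 228.0498718 ] [165.0328296 241.0696137]
top [488.24024176 316.31220507] [480.46777757 316.23111565]
```

View pics/c4.png

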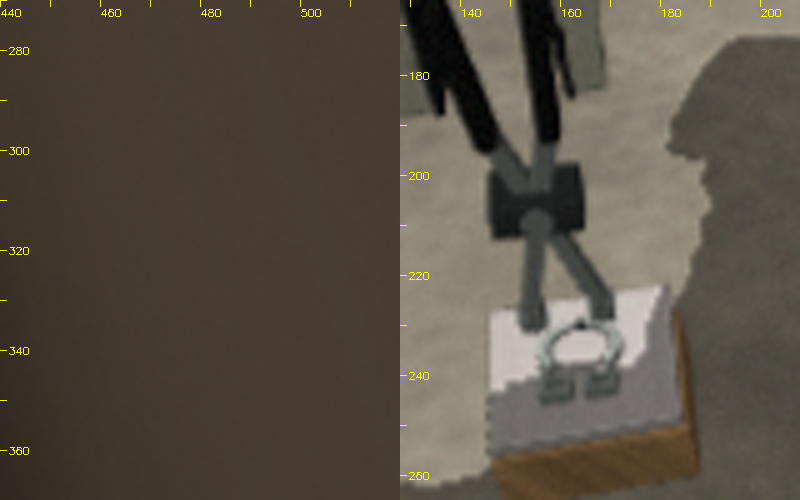

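```bash
python3 - <<'E'
from h import *
for z in(.078,.080,.082):
    a,b=onz("scene",(154,231.5),z),onz("scene",(169,228),z); print(z,a.round(4),b.round(4),((a+b)/2).round(4),np.degrees(np.arctan2(-(b-a)[0],(b-a)[1])))
s=np.load("s1.npy")
k=6;x,y,w,h=140,190,34,30
c=cv2.resize(s[y:y+h,x:x+w].astype(np.float32),None,fx=k,fy=k,interpolation=cv2.INTER_CUBIC)
m=(c.max(2)<50).astype(np.uint8); ct=max(cv2.findContours(m,0,1)[0],key=cv2.contourArea); print("block",cv2.minAreaRect(ct),cv2.contourArea(ct))
# ring yaw in first top image: dark mask in plate, PCA-free: lug centroid vs hinge
t=np.load("t0.npy");x,y,w,h=468,308,28,36
c=cv2.resize(t[y:y+h,x:x+w].astype(np.float32),None,fx=k,fy=k,interpolation=cv2.INTER_CUBIC).mean(2)
bg=np.percentile(c,90)
D=np.clip(bg-c,0,None);D[D<18]=0
def cen(r0,r1,c0,c1):
    yy,xx=np.mgrid[0:D.shape[0],0:D.shape[1]]; mk=(yy/k+y>=r0)&(yy/k+y<r1)&(xx/k+x>=c0)&(xx/k+x<c1); wt=D*mk
    return np.array([(wt*xx).sum(),(wt*yy).sum()])/wt.sum()/k+[x,y]-.42
L=cen(311,322,470,480.5);R=cen(311,322,480.5,492)
for u in(L,R,(484.86,338.48)): print(np.round(u,2),onz("top",u,.045).round(4))
E
python3 - <<'E'
import cv2,numpy as np
E
```

```text
0.078 [ 0.5012 -0.3027  0.078 ] [ 0.4928 -0.2744  0.078 ] [ 0.497  -0.2886  0.078 ] 16.483587365977588
0.08 [ 0.5036 -0.3018  0.08  ] [ 0.4953 -0.2737  0.08  ] [ 0.4995 -0.2878  0.08  ] 16.483587365977545
0.082 [ 0.5061 -0.301   0.082 ] [ 0.4978 -0.2729  0.082 ] [ 0.502 -0.287  0.082] 16.483587365977407
block ((92.15955352783203, 94.05253601074219), (84.33544921875, 110.7214584350586), 86.42366790771484) 5654.5
[475.67 317.32] [ 0.492  -0.2802  0.045 ]
[485.31 317.01] [ 0.4927 -0.2977  0.045 ]
[484.86 338.48] [ 0.4551 -0.2951  0.045 ]
```

Request:
{"name": "step_arm", "arguments": {"plan": [[0,0,0,0,36],[0,0,0,0,30],[0,0,0,0,25],[0,0,0,0,25],[0,0,0,0,25],[0,0,0,0,25]]}}

```text
time_s: 7.22
tcp_pos: [0.4969, -0.2861, 0.19]
eef_rot: [-180.0, 0.0, 9.7]
contact_force: [-0.1, -1.2, -1.5]
gripper_width: 0.0252
gripper_force: 15.9
```

```bash
python3 - <<'E'
from h import *
go((.494,-.289,.19),9.7)
s=cap("scene",2);np.save("s2.npy",s)
k=6;x,y,w,h=140,190,34,30
c=cv2.resize(s[y:y+h,x:x+w].astype(np.float32),None,fx=k,fy=k,interpolation=cv2.INTER_CUBIC)
m=(c.max(2)<50).astype(np.uint8); ct=max(cv2.findContours(m,0,1)[0],key=cv2.contourArea); print("block",cv2.minAreaRect(ct),cv2.contourArea(ct))
E
```

```text
t 7.22 tcp [ 0.4969 -0.2861  0.19  ] rot [-180.      0.      9.73] F [-0.1 -1.2 -1.5] w 0.0252 gf 15.905783772468567
shares [-0.0134  0.0097  0.0001] turn 0.0006
block ((94.5, 101.0), (88.0, 109.0), 90.0) 5919.5
```

```bash
python3 - <<'E'
from h import *
s1,s2,s0=[np.load(f) for f in("s1.npy","s2.npy","s0.npy")]
cv2.imwrite("pics/c5.png",np.hstack([tile_grid(s1,138,186,10,40,60),tile_grid(s2,138,186,10,40,60)]))
E
```

```text
(no output)
```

View pics/c5.png

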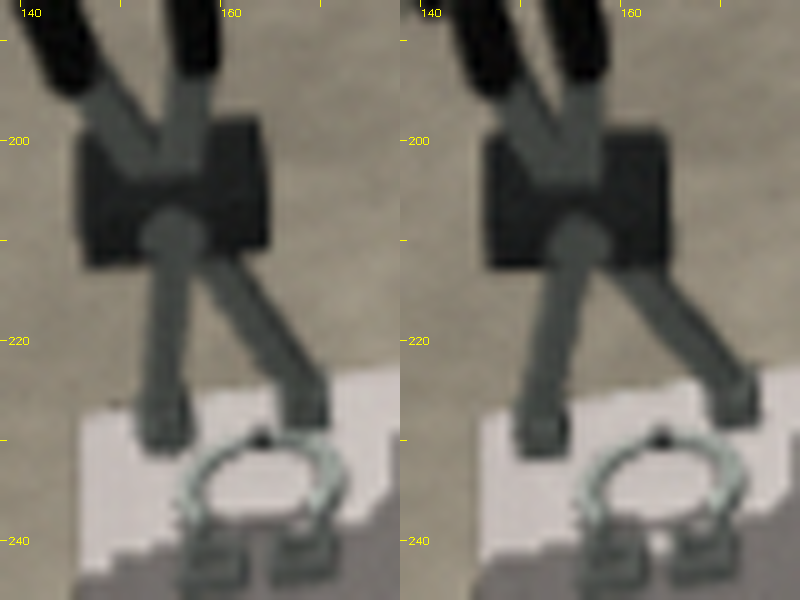

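```bash
python3 - <<'E'
from h import *
def pr(c,h,z,yaw):
    a=np.radians(yaw);d=np.array([-np.sin(a),np.cos(a)])*h
    return [proj("scene",(c[0]+q*d[0],c[1]+q*d[1],z)).round(1).tolist() for q in(-1,1)]
for yw in(5,9.7,15): print(yw,"feet42",pr((.4975,-.2862),.012,.081,yw),"feet25",pr((.4975,-.2862),.0185,.083,yw),"eyes",pr((.4935,-.2893),.009,.045,yw))
for a in((154.5,230.5),(168.3,228),(152.2,230.5),(171.5,227)): print(a,onz("scene",a,.081).round(4))
for a in((159.5,241.8),(168.3,241.6)): print(a,onz("scene",a,.045).round(4))
E
```

```text
5 feet42 [[156.2, 229.4], [168.5, 228.0]] feet25 [[152.6, 229.0], [171.7, 226.9]] eyes [[160.4, 241.4], [169.4, 240.4]]
9.7 feet42 [[156.2, 229.7], [168.5, 227.7]] feet25 [[152.6, 229.5], [171.7, 226.4]] eyes [[160.4, 241.7], [169.4, 240.2]]
15 feet42 [[156.2, 230.0], [168.5, 227.4]] feet25 [[152.6, 230.0], [171.6, 225.9]] eyes [[160.4, 241.9], [169.4, 239.9]]
(154.5, 230.5) [ 0.5018 -0.3009  0.081 ]
(168.3, 228) [ 0.4964 -0.2747  0.081 ]
(152.2, 230.5) [ 0.5014 -0.3055  0.081 ]
(171.5, 227) [ 0.4938 -0.2688  0.081 ]
(159.5, 241.8) [ 0.4952 -0.3     0.045 ]
(168.3, 241.6) [ 0.4963 -0.2821  0.045 ]
```

Request:
{"name": "step_arm", "arguments": {"plan": [[0,0,0,0,36],[0,0,0,0,42],[0,0,0,0,46],[0,0,0,0,47],[0,0,0,0,47],[0,0,0,0,47]]}}

```text
time_s: 7.82
tcp_pos: [0.4969, -0.2861, 0.1901]
eef_rot: [180.0, 0.0, 9.7]
contact_force: [1.3, 0.2, -1.8]
gripper_width: 0.0473
gripper_force: 12.2
```

Request:
{"name": "step_arm", "arguments": {"plan": [[-0.0136,0.0107,0.04,0,47],[-0.0136,0.0107,0.08,0,47],[-0.0136,0.0107,0.104,0,47],[-0.0136,0.0107,0.104,0,47],[-0.0136,0.0107,0.104,0,47]]}}

```text
time_s: 8.23
tcp_pos: [0.4936, -0.2893, 0.1632]
eef_rot: [-180.0, 0.1, 9.7]
contact_force: [-1.0, 0.2, -1.4]
gripper_width: 0.047
gripper_force: 12.2
```

```bash
python3 - <<'E'
from h import *
s=np.zeros((480,640,3));P=[]
for i in range(4): s+=eyes.capture("scene")/4.; P.append(r.get_state()["tcp_pos"])
print(np.mean(P,0),np.std(P,0))
np.save("s3.npy",s); go((.494,-.2893,.16),9.5)
cv2.imwrite("pics/c6.png",np.hstack([tile_grid(s,142,205,13,40,46),np.zeros((598,10,3),np.uint8),tile_grid(np.load("s0.npy"),148,222,13,20,46)]))
p=np.mean(P,0)
for q in(-1,1): print(proj("scene",(p[0]-q*.1685*.010,p[1]+q*.9857*.010,p[2]-.1097)).round(1))
E
```

```text
[ 0.49421852 -0.28937947  0.16418218] [1.30047067e-04 1.34541649e-05 2.45180961e-04]
t 8.43 tcp [ 0.4943 -0.2894  0.1645] rot [ 1.7998e+02 -3.0000e-02  9.7400e+00] F [-0.3  0.1 -2.1] w 0.0472 gf 12.149959201924503
shares [-0.0013 -0.0005  0.0178] turn 0.004
[158.8 238.5]
[168.9 236.9]
```

View pics/c6.png

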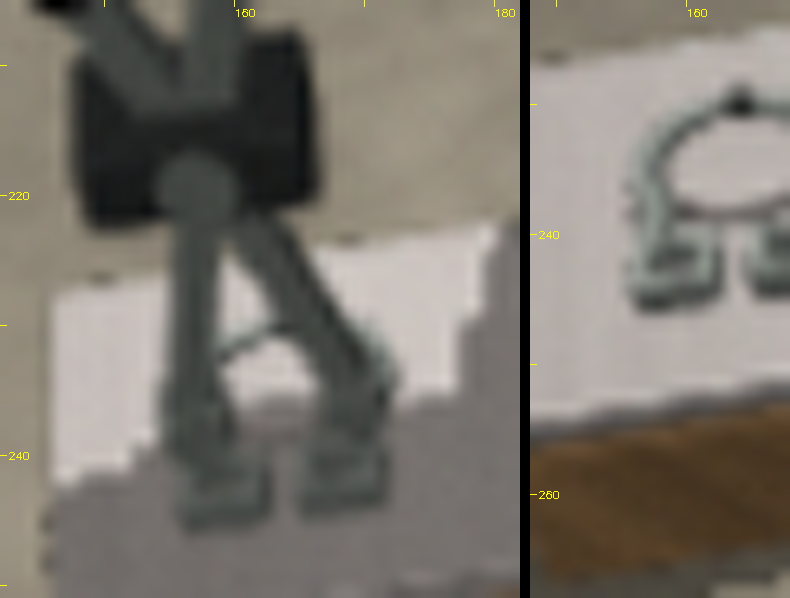

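```bash
python3 - <<'E'
from h import *
np.set_printoptions(linewidth=200)
s=np.load("s0.npy").mean(2);t=np.load("t0.npy").mean(2)
print("scene rows 237-247 cols 154-174");print(s[237:248,154:175].astype(int))
print("top rows 310-325 cols 469-493");print(t[310:326,469:494].astype(int))
E
```

```text
scene rows 237-247 cols 154-174
[[179 165 130 141 113 118 135 163 169 171 161 144 125 106  99 136 129 130 173 183 181]
 [179 143 119 139 112  83  87 110 114 114 107 103 102 136 147 153 139 158 179 184 182]
 [178 163 137 141 107 133 142 144 130 151 152 137 113 121 125 124 138 139 174 182 182]
 [179 172 150 133 108 120 133 148 141 172 173 151  92  76  77  98 137 110 168 184 183]
 [178 172 151 106  81  75  91 135 107 166 151 145  98  87 110 123 140 117 168 182 181]
 [177 148 143  92  92  98 114 140  98 163 138 128 118 104 111 103 104 115 169 183 180]
 [178 156 146 132 121 109 111 117  92 166 138  93  83  79  77  70  67 110 169 182 181]
 [178 144 105  94  87  77  75  76 102 166 169  98  72  74  82 120 148 162 176 182 181]
 [177 165  92  66  72  98 103 122 155 175 179 160 155 157 158 171 179 180 180 182 181]
 [177 176 156 150 154 161 160 168 175 177 179 180 179 179 182 182 181 181 180 182 180]
 [175 175 173 175 177 179 176 176 175 179 178 179 179 181 180 180 180 181 181 182 180]]
top rows 310-325 cols 469-493
[[161 161 160 160 160 160 160 158 158 159 158 158 157 156 156 155 156 154 153 15
[... 868 characters left out ...]
 120 131 135 129 120 124 136 141 130 116 122 130 128 124 126 133 141 149 155 156]
 [160 161 155 138 117 117 127 132 131 130 133 140 144 136 124 128 135 131 122 123 132 142 150 155 156]
 [161 161 157 143 122 117 126 134 140 143 144 148 150 146 140 142 145 137 120 115 128 141 151 155 156]
 [161 161 159 150 131 117 124 137 147 152 153 154 155 153 151 151 151 143 125 113 124 139 150 155 156]
 [161 161 160 154 137 119 121 136 148 155 154 152 152 152 153 154 154 148 130 114 123 138 149 154 156]
 [161 161 161 157 141 121 119 135 146 150 148 145 148 152 154 155 155 149 132 116 122 137 147 153 156]
 [161 161 161 157 143 123 119 133 141 143 144 145 151 156 158 158 156 150 136 120 121 132 143 150 154]]
```

```bash
python3 - <<'E'
from h import *
for n,a,b,z in(("top",(475.8,316.8),(485.5,316.1),.0425),("scene",(167.3,240.7),(158.9,241.5),.044)):
    p,q=onz(n,a,z),onz(n,b,z);d=p-q;print(n,p.round(4),q.round(4),((p+q)/2).round(4),np.hypot(*d[:2]).round(4),np.degrees(np.arctan2(-d[0],d[1])).round(1))
E
```

```text
top [ 0.4929 -0.2814  0.0425] [ 0.4944 -0.2991  0.0425] [ 0.4936 -0.2903  0.0425] 0.0177 4.8
scene [ 0.4921 -0.2849  0.044 ] [ 0.493  -0.3017  0.044 ] [ 0.4925 -0.2933  0.044 ] 0.0169 3.0
```

Request:
{"name": "step_arm", "arguments": {"plan": [[-0.003,0.002,0,0.037,49],[-0.003,0.002,0,0.037,51],[-0.003,0.002,0,0.037,52],[-0.003,0.002,0,0.037,52],[-0.003,0.002,0,0.037,52]]}}

```text
time_s: 8.85
tcp_pos: [0.4934, -0.2899, 0.1642]
eef_rot: [180.0, -0.0, 7.6]
contact_force: [-0.7, -0.0, -1.9]
gripper_width: 0.0522
gripper_force: 11.7
```

```bash
python3 - <<'E'
from h import *
s=cap("scene",4); np.save("s4.npy",s); go((.4936,-.29,.16),7.5)
np.set_printoptions(linewidth=220)
print(s.mean(2)[232:248,152:176].astype(int))
E
```

```text
t 9.05 tcp [ 0.4934 -0.2899  0.1641] rot [180.     0.     7.53] F [ 0.4 -0.8 -1.8] w 0.0524 gf 11.690815980546176
shares [0.0009 0.0005 0.0162] turn 0.0005
[[194 194 193 111  68  67  68  80 154 174 191 177 131  79  65  65  51  82 115 145 171 193 197 197]
 [193 194 170  98  67  66  67  87 178 194 192 191 178 104  66  69  61  81  94 146 149 188 197 197]
 [194 193 145  83  67  65  65  62 132 185 193 193 194 122  75  72  65  80  79 119 130 185 197 198]
 [194 193 137  82  68  67  74  46 105 182 195 196 196 124  71  65  61  65  61  72 142 190 197 197]
 [194 194 137  88  82  78  68  45  84 138 147 148 147  98  69  66  68  66  60  81 175 158 148 146]
 [194 195 142  84  72  71  68  71  77 107 113 113 110  83  68  66  67  75  70  91 138 122 115 114]
 [194 194 180 102  69  66  68  73  84  97  99  97  95  89  83  78  89  86  78  99 112 113 114 113]
 [194 193 157 100  77  72  61  72  92  98  92 102 102  91  84  80  84  84  87  87 107 114 113 113]
 [193 157 120 104  90  82  75  78  86  92  90 107 108  93  71  70  71  75  86  72 105 114 114 115]
 [142 120 111 107  92  77  70  71  76  87  76 103 104  93  75  74  81  89  90  76 106 113 113 114]
 [113 111 111 103  91  72  76  78  86  87  69 103 101  89  83  79  81  81  79  78 107 113 115 113]
 [112 112 110 101  92  85  83  81  84  83  67 101  98  78  72  70  73  71  68  83 108 115 114 114]
 [111 111 109  96  78  77  75  69  72  71  78 106 106  84  81  83  90  92  98 104 111 114 113 115]
 [110 113 111 106  76  76  81  84  82  89 100 110 112 106 104 106 110 110 114 112 112 115 116 114]
 [110 112 111 110 101 100 101 104 106 106 109 112 113 112 111 112 114 114 114 113 113 113 114 113]
 [111 112 110 108 108 107 110 112 111 109 109 112 111 110 113 113 113 113 113 111 113 113 113 115]]
```

Request:
{"name": "step_arm", "arguments": {"plan": [[0,0,0.005,0,53.3],[0,0,0.01,0,53.3],[0,0,0.016,0,53.3],[0,0,0.022,0,53.3],[0,0,0.028,0,53.3],[0,0,0.028,0,53.3],[0,0,0.028,0,53.3],[0,0,0.028,0,53.3]]}}

```text
time_s: 9.72
tcp_pos: [0.4934, -0.2899, 0.1571]
eef_rot: [180.0, -0.0, 7.5]
contact_force: [0.0, -0.1, -2.4]
gripper_width: 0.0534
gripper_force: 5.6
```

```bash
python3 - <<'E'
from h import *
S=[];s=0
for i in range(4): s=s+eyes.capture("scene")/4.; q=r.get_state(); S.append(np.r_[q["contact_force"],q["tcp_pos"]])
print(np.mean(S,0).round(4)); go((.4936,-.29,.16),7.5)
np.set_printoptions(linewidth=220)
print(s.mean(2)[232:248,152:176].astype(int)); np.save("s5.npy",s)
E
```

```text
[-0.0534  0.2691 -2.3868  0.4934 -0.2899  0.1571]
t 9.92 tcp [ 0.4934 -0.2899  0.1572] rot [ 1.80e+02 -1.00e-02  7.51e+00] F [ 0.3  0.1 -2.1] w 0.0531 gf 5.6312085734680295
shares [ 0.0007  0.0004 -0.0114] turn 0.0002
[[195 195 195 167  96  67  67  70 154 175 183 133  79  67  64  50  70 113 151 153 156 190 196 198]
 [195 194 194 166  95  67  69  97 181 193 194 179 103  67  68  62  59  85 147 127 129 185 198 198]
 [194 194 195 163  92  67  68 110 179 193 194 193 136  78  66  68  54  70 109  89 120 186 196 197]
 [193 195 193 159  92  69  68  84 138 188 157 145 126  97  71  65  65  67  81  65 141 191 197 199]
 [194 195 194 144  83  67  67  68  77 135 122 114 115  92  69  67  69  73  77  65 172 159 147 147]
 [195 194 194 132  76  67  65  69  54  84 109 115 110  92  86  79  79  81  76  85 137 123 115 113]
 [193 195 194 126  79  71  71  89  60  67  93  98  96  87  78  71  73  73  69  87 110 114 114 114]
 [195 194 194 129  85  71  69  78  59  75  87 102 102  89  71  66  67  69  81  90 107 113 113 114]
 [195 157 145 107  76  67  68  68  68  78  88 108 106  92  70  64  69  71  81  74 107 115 116 115]
 [144 120 111 102  79  69  68  71  73  81  80 105 107  94  74  73  80  86  87  69 104 114 114 114]
 [112 111 111 107  86  67  75  79  83  89  72 103 103  91  82  80  81  81  79  77 107 113 115 114]
 [112 111 110 104  90  83  83  82  82  82  68 102  98  77  72  72  70  70  69  83 109 113 114 113]
 [110 111 111  96  79  75  71  71  71  71  70 104 107  82  82  83  91  93  99 105 111 114 113 115]
 [112 112 111 106  77  74  80  83  81  88  98 109 112 105 104 106 109 110 113 113 113 114 114 114]
 [110 111 109 110 100  99 104 104 102 107 110 111 113 110 114 113 113 113 114 112 111 115 114 114]
 [113 112 111 109 110 108 111 111 109 110 109 111 112 111 114 112 114 112 113 113 112 115 113 115]]
```

Request:
{"name": "step_arm", "arguments": {"plan": [[0,0,0.004,0,53],[0,0,0.008,0,53],[0,0,0.012,0,53],[0,0,0.016,0,53],[0,0,0.016,0,53],[0,0,0.016,0,53]]}}

```text
time_s: 10.42
tcp_pos: [0.4934, -0.29, 0.1531]
eef_rot: [180.0, -0.0, 7.5]
contact_force: [-0.3, -0.2, -1.7]
gripper_width: 0.0532
gripper_force: 9.5
```

```bash
cat >> h.py <<'E'
def stat(k=4,name="scene"):
    S=[];s=0
    for i in range(k): s=s+eyes.capture(name)/k; q=r.get_state(); S.append(np.r_[q["contact_force"],q["moment"],q["tcp_pos"],q["gripper_force"],q["gripper_width"]])
    print("F,M,tcp,gf,w",np.mean(S,0).round(4)); return s
E
python3 - <<'E'
from h import *
s=stat(); np.save("s6.npy",s)
np.set_printoptions(linewidth=220)
print(s.mean(2)[226:250,152:176].astype(int))
E
```

```text
F,M,tcp,gf,w [-0.089   0.1226 -0.1845 -0.0183 -0.0101  0.0165  0.4935 -0.2899  0.1532
  9.5088  0.0532]
[[106 134 149 170 118  75  68  68  68  69  67  53  72 177 195 196 200 200 198 197 198 197 198 198]
 [178 186 190 197 133  78  69  69  69  66  66  67  51 133 187 197 199 201 199 198 197 197 199 197]
 [195 195 194 193 130  77  67  70 106  81  67  70  57  73 171 192 199 199 198 199 197 197 198 199]
 [195 195 194 192 131  79  66  68 160 126  76  68  66  50 121 150 175 181 189 197 199 196 198 198]
 [196 193 195 192 131  77  68  67 159 113  73  69  68  58  65  92 139 161 169 187 198 199 198 199]
 [195 194 195 194 132  76  68  66 121 104  92  75  68  67  51  60  98 126 152 168 194 198 197 198]
 [196 194 194 191 130  79  66  66 128 168 174 100  67  68  62  53 101 119 146 158 169 193 198 199]
 [195 194 195 193 130  76  68  66 165 192 193 135  80  68  66  55  72 164 158 156 157 189 199 197]
 [196 194 194 189 124  75  67  64 173 193 193 180 131  80  67  66  52 113 115 110 114 185 198 197]
 [195 194 194 189 124  76  67  66 175 159 144 145 108  75  67  69  53  55  82  69  85 181 198 198]
 [195 
[... 680 characters left out ...]
2 113]
 [112 111 110 109  82  75  75  65  76  78  65 104 110  84  75  73  70  71  69  70 108 115 114 113]
 [111 112 112 110  83  73  73  67  73  71  64 103 112  84  74  83  84  88  92  98 110 114 114 114]
 [110 111 111 111  84  70  71  75  79  84  87 108 113 105 103 107 106 107 109 113 114 114 112 114]
 [113 111 110 109 102 100 102 101 103 104 106 110 112 111 113 112 114 115 113 115 113 115 113 114]
 [112 112 111 110 109 110 111 112 112 111 110 113 112 113 111 111 114 113 113 113 113 113 114 116]
 [111 111 111 110 109 108 111 113 110 109 110 110 113 113 111 113 113 115 113 114 112 115 113 112]
 [112 112 112 110 109 110 111 113 110 110 110 112 110 113 112 110 114 113 112 112 111 112 121 123]]
```

Request:
{"name": "step_arm", "arguments": {"plan": [[0,0,0.005,0,53],[0,0,0.01,0,53],[0,0,0.01,0,50],[0,0,0.01,0,46],[0,0,0.01,0,42],[0,0,0.01,0,38],[0,0,0.01,0,34],[0,0,0.01,0,30],[0,0,0.01,0,27],[0,0,0.01,0,26],[0,0,0.01,0,26],[0,0,0.01,0,26]], "newtons": 60}}

```text
time_s: 11.62
tcp_pos: [0.493, -0.2899, 0.1504]
eef_rot: [-180.0, 0.0, 7.5]
contact_force: [-1.0, -0.5, 1.0]
gripper_width: 0.0263
gripper_force: 20.2
```

```bash
python3 - <<'E'
from h import *
s=stat(); np.save("s7.npy",s)
np.set_printoptions(linewidth=220)
print(s.mean(2)[230:250,148:180].astype(int))
E
```

```text
F,M,tcp,gf,w [-0.9706 -0.502   1.3235 -0.2411  0.6087  0.0257  0.4931 -0.2899  0.1504
 20.2998  0.0261]
[[191 191 193 192 195 195 172 104  71  68  84 180 195 195 174 122  77  68  69  61  53 117 171 186 196 198 197 198 197 198 158 122]
 [191 193 192 192 196 194 155  92  69  68  88 169 175 172 156 107  67  65  69  67  58  61 116 161 179 189 195 197 199 198 138 114]
 [191 193 193 192 195 194 137  82  68  68 110 157 140 109 128 143 142 104  73  68  66  58  68 114 155 158 189 198 198 198 137 114]
 [190 193 193 193 194 194 120  73  68  70  89 100 118 159 178 185 186 175 115  73  67  67  54  66 114 145 184 196 196 198 138 112]
 [190 191 191 192 193 179 106  69  67  67  67 101 164 188 193 194 193 191 157  92  67  67  65  52  67 110 157 192 197 198 139 114]
 [193 192 190 192 195 172 101  68  68  66  80 160 189 193 193 194 194 194 189 146  87  67  68  63  52  65  99 161 194 161 122 113]
 [192 191 191 192 194 147  86  68  67  76 154 188 195 195 196 187 155 145 147 179 134  80  66  67  60  52  77 127 144 124 115 113]
 [191 192 191 192 194 132  78  66  67  82 138 146 145 146 148 140 123 115 167 1
[... 924 characters left out ...]
115  94  72  71  79  89  98 106 112 115 112]
 [110 110 110 109  97  80  75  75  75  70  76  62  96 110 112 111 113 113 113 113 115 114 103 100 102 106 110 113 115 114 114 112]
 [110 109 108 108 103  76  70  71  69  68  68  88 108 111 111 112 112 112 112 113 113 115 112 112 113 114 114 115 114 113 113 112]
 [109 110 109 107 110 104  98  99  98  98  99 106 110 110 110 113 112 111 113 111 114 113 113 114 112 114 114 114 114 114 113 111]
 [109 109 107 106 109 113 112 110 109 109 111 111 111 110 111 112 113 112 111 111 113 114 113 113 113 114 114 113 115 113 112 114]
 [109 109 107 109 110 113 113 109 110 109 111 112 111 108 110 112 111 112 112 112 113 114 115 114 112 113 115 114 113 114 113 111]]
```

Request:
{"name": "step_arm", "arguments": {"plan": [[0,0,0,0,25],[0,0,-0.01,0,25],[0,0,-0.03,0,25],[0,0,-0.06,0,25],[0,0,-0.1,0,25],[0,0,-0.15,0,25],[0,0,-0.2,0,25],[0,0,-0.2,0,25],[0,0,-0.2,0,25]]}}

```text
time_s: 12.57
tcp_pos: [0.4941, -0.2899, 0.2017]
eef_rot: [180.0, -0.1, 7.5]
contact_force: [-0.7, 0.5, -3.0]
gripper_width: 0.0253
gripper_force: 21.2
```

```bash
python3 - <<'E'
from h import *
s=stat(); np.save("s8.npy",s)
cv2.imwrite("pics/c7.png",np.hstack([tile_grid(s,135,180,9,44,66),np.zeros((594,4,3),np.uint8),tile_grid(np.load("s7.npy"),135,200,9,44,66)]))
E
```

```text
F,M,tcp,gf,w [-1.92000e-01 -2.54400e-01 -2.50140e+00 -3.45000e-02 -2.41000e-02
  3.60000e-03  4.93100e-01 -2.89700e-01  2.00100e-01  2.12033e+01
  2.52000e-02]
```

View pics/c7.png

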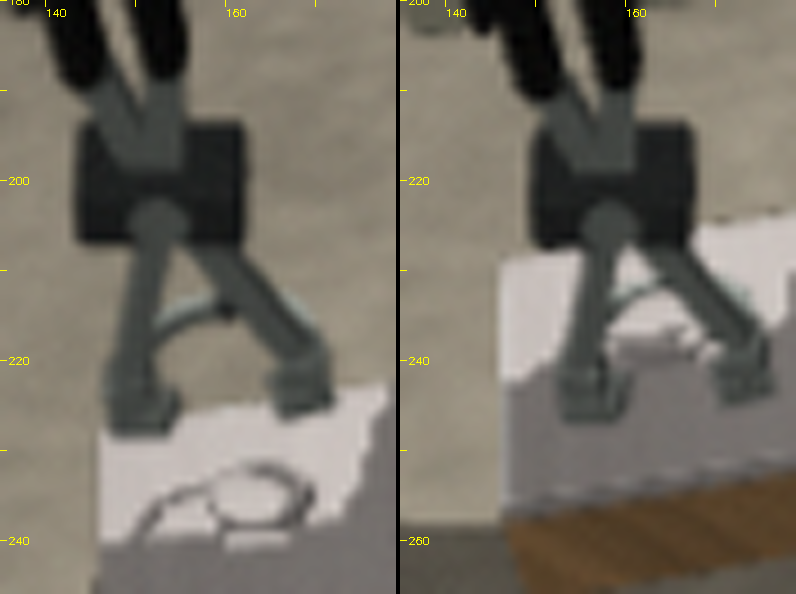

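The ring is lifted, spread and level on both pins: lugs ≈(151,225) and (168,223), its hinge ≈(160,214). Next I measure the axle precisely from the pulley's rim.

```bash
python3 - <<'E'
from h import *
from scipy.optimize import least_squares
print("hinge expected",proj("scene",(.4582,-.2943,.091)),proj("scene",(.4582,-.2943,.086)))
t,s=np.load("t0.npy"),np.load("s0.npy");k=6
def contour(im,x,y,w,h):
    c=cv2.resize(im[y:y+h,x:x+w].astype(np.float32),None,fx=k,fy=k,interpolation=cv2.INTER_CUBIC)
    m=((c[:,:,0]-c[:,:,1]>4)&(c.mean(2)>128)).astype(np.uint8)
    q=max(cv2.findContours(m,0,cv2.CHAIN_APPROX_NONE)[0],key=cv2.contourArea)
    return (cv2.convexHull(q,returnPoints=True)[:,0]+.5)/k-.5+[x,y]
T=contour(t,300,212,52,52);S=contour(s,284,238,44,40)
print("extents",T.min(0),T.max(0),S.min(0),S.max(0))
for z in(.09,.094,.098,.102,.106):
    out=[]
    for n,Q in(("top",T),("scene",S)):
        P=np.array([onz(n,u,z)[:2] for u in Q]); c0=P.mean(0)
        keep=(P[:,0]>c0[0]-.003) if n=="top" else (P[:,0]<c0[0]+.000)
        P=P[keep]; f=least_squares(lambda v:np.hypot(*(P-v).T)-.031,c0,loss="soft_l1",f_scale=.0005); g=least_squares(lambda v:np.hypot(*(P-v[:2]).T)-v[2],np.r_[c0,.031])
        out+= [f.x.round(4).tolist(),g.x.round(4).tolist()]
    print(z,out)
E
```

```text
hinge expected [160.14888615 213.0859315 ] [160.68366356 215.0015812 ]
extents [308.91666667 218.91666667] [344.75 254.75] [283.58333333 237.58333333] [327.41666667 266.91666667]
0.09 [[0.6265, -0.01], [0.6266, -0.01, 0.031], [0.5897, -0.0196], [0.5932, -0.0022, 0.0468]]
0.094 [[0.6256, -0.0099], [0.6259, -0.0099, 0.0308], [0.5942, -0.0196], [0.5976, -0.0027, 0.0464]]
0.098 [[0.6247, -0.0097], [0.6251, -0.0098, 0.0306], [0.5987, -0.0196], [0.6019, -0.0031, 0.0461]]
0.102 [[0.6237, -0.0096], [0.6244, -0.0097, 0.0305], [0.6032, -0.0196], [0.6063, -0.0035, 0.0458]]
0.106 [[0.6228, -0.0095], [0.6237, -0.0095, 0.0303], [0.6077, -0.0196], [0.6107, -0.0039, 0.0454]]
```

```bash
python3 - <<'E'
from h import *
np.set_printoptions(linewidth=230)
print("bolts",onz("top",(326.1,241.8),.047).round(4))
print([onz("scene",(262+(a-528)/3-.33,230+(b-300)/3-.33),.047).round(4).tolist() for a,b in((567,403),(747,471),(602,504))])
t,s=np.load("t0.npy"),np.load("s0.npy")
print("top R-G rows 224-250 cols 314-342");print((t[:,:,0]-t[:,:,1])[224:252,314:342].astype(int));print(t.mean(2)[224:252,314:342].astype(int))
print("scene R-G rows 240-272, cols 286-324");print((s[:,:,0]-s[:,:,1])[240:274,284:324].astype(int))
E
```

```text
bolts [ 0.6241 -0.0102  0.047 ]
[[0.5865, -0.066, 0.047], [0.6579, 0.0427, 0.047], [0.676, -0.0484, 0.047]]
top R-G rows 224-250 cols 314-342
[[ 4  6  8  8  9 10  9  9  9  9  9  9  9  9  9  9  9  9  9  9  9  9  9  9  8  6  3  0]
 [ 6  8  9  9  9  9  9  9  9  9  9  8  8  8  8  9  9  9  9  9  9  9  9  9  9  8  6  2]
 [ 8  9  9  9  9  9  9  9  8  8  8  7  6  6  6  7  7  8  9  9  9  9  9  9  9  9  8  6]
 [ 9  9  9  8  9  9  9  8  7  6  4  3  2  2  2  4  5  6  7  8  9  9  9  9  9  9  8  7]
 [ 9  9  8  9  8  8  8  7  5  2  0  0 -1 -1 -1  0  0  3  4  6  8  9  9  9  9  9  9  9]
 [ 9  9  9  9  8  9  7  5  2 -1 -2 -2 -2 -2 -2 -2 -2 -1  1  4  6  8  9  9  9  9  9  9]
 [ 9  9  9  9  8  7  5  2  0 -2 -3 -3 -3 -3 -3 -3 -3 -3 -2  0  3  5  8  9  9  9  9  9]
 [ 9  9  9  8  9  7  3  0 -2 -2 -3 -2 -2 -3 -3 -3 -3 -3 -2 -2  0  3  7  9  9  9  9  9]
 [ 9  9  9  8  8  5  2 -1 -2 -3 -3 -3 -3 -3 -3 -3 -3 -3 -3 -2 -1  1  6  8  9  9  9  9]
 [ 9  9  9  8  7  4  0 -1 -3 -3 -2 -2 -3 -3 -3 -3 -2 -3 -3 -3 -1  1  4  7  9  9  9 10]
 [ 9  9  8  8  6  3  0 -2 -3 -3 -2 -2 -3 -2 -2 -3 -3 -3 -3 -2 -2  0  3  6  9  9  9  9]
 
[... 4192 characters left out ...]
3 163 163 163 163 164 164 164 164 163 158 143]
 [149 159 163 163 163 163 163 163 163 162 163 162 162 162 162 163 163 163 163 163 164 164 165 165 164 160 148 125]
 [136 151 159 161 161 162 161 161 161 161 161 162 162 162 162 163 163 163 164 164 165 165 164 163 159 149 130 103]
 [119 137 150 156 159 160 161 161 161 162 162 162 162 163 163 163 164 163 163 163 164 162 160 155 145 129 106  85]
 [105 120 134 146 154 158 160 161 162 162 163 163 163 163 163 163 163 163 162 162 161 158 150 137 120 101  86  80]]
scene R-G rows 240-272, cols 286-324
[[ 9  8  6 ...  7  7  7]
 [ 8  7  8 ...  8  8  7]
 [ 7  9  7 ...  8  8  6]
 ...
 [-1 -1 -3 ... -3 -4 -5]
 [-2 -2 -2 ... -4 -3 -3]
 [-1 -1 -3 ... -3 -5 -5]]
```

Request:
{"name": "step_arm", "arguments": {"plan": [[0,0,-0.06,0,25],[0,0,-0.15,0,25],[0.02,-0.03,-0.23,0,25],[0.08,-0.11,-0.24,0,25],[0.16,-0.22,-0.24,0,25],[0.25,-0.34,-0.24,0,25],[0.34,-0.46,-0.24,0,25],[0.43,-0.58,-0.24,0,25],[0.52,-0.71,-0.24,0,25],[0.61,-0.83,-0.24,0,25],[0.69,-0.93,-0.24,0,25],[0.736,-1,-0.24,0,25]]}}

```text
time_s: 13.77
tcp_pos: [0.6442, -0.0151, 0.2592]
eef_rot: [-180.0, 0.1, 7.6]
contact_force: [-0.3, -0.7, -1.6]
gripper_width: 0.025
gripper_force: 20.8
```

Request:
{"name": "step_arm", "arguments": {"plan": [[0,-0.04,0,0,25],[0,-0.04,0,0,25],[0,-0.04,0,0,25],[0,-0.04,0,0,25]]}}

```text
time_s: 14.1
tcp_pos: [0.6413, -0.0087, 0.2603]
eef_rot: [180.0, 0.0, 7.5]
contact_force: [0.1, -0.6, -2.1]
gripper_width: 0.0252
gripper_force: 20.7
```

```bash
python3 - <<'E'
from h import *
s=stat(); np.save("s9.npy",s); go((.6415,-.0076,.245),7.5)
# expected pixels
p=np.array([.6415,-.0076]);e=np.array([np.cos(.131),np.sin(.131)])
print("axle end",proj("scene",(.624,-.0099,.121)),"old end",proj("scene",(.624,-.0099,.119)))
E
```

```text
F,M,tcp,gf,w [ 1.0790e-01 -6.8000e-02 -2.2327e+00 -9.4100e-02 -7.3000e-03  1.1200e-02
  6.4150e-01 -9.0000e-03  2.6070e-01  2.0706e+01  2.5400e-02]
t 14.3 tcp [ 0.6415 -0.009   0.2608] rot [-1.80e+02 -2.00e-02  7.45e+00] F [-0.5  0.5 -2.1] w 0.0257 gf 20.705717504024506
shares [ 0.0005 -0.0056  0.0632] turn -0.0009
axle end [304.69632175 246.86218393] old end [304.70222171 247.68690205]
```

Request:
{"name": "step_arm", "arguments": {"plan": [[0,-0.0056,0.03,0,25],[0,-0.0056,0.06,0,25],[0,-0.0056,0.08,0,25],[0,-0.0056,0.085,0,25],[0,-0.0056,0.09,0,25],[0,-0.0056,0.095,0,25],[0,-0.0056,0.1,0,25],[0,-0.0056,0.105,0,25],[0,-0.0056,0.11,0,25],[0,-0.0056,0.115,0,25],[0,-0.0056,0.12,0,25],[0,-0.0056,0.12,0,25]]}}

```text
time_s: 15.3
tcp_pos: [0.6417, -0.0069, 0.2306]
eef_rot: [180.0, -0.0, 7.5]
contact_force: [0.3, -0.6, -1.5]
gripper_width: 0.025
gripper_force: 20.7
```

```bash
python3 - <<'E'
from h import *
s=stat(); np.save("s10.npy",s); go((.6415,-.0076,.245),7.5)
np.set_printoptions(linewidth=230,threshold=100000)
print("axle end from before"); print(np.load("s0.npy").mean(2)[238:264,290:320].astype(int))
print(s.mean(2)[225:275:1,284:330].astype(int))
E
```

```text
F,M,tcp,gf,w [ 1.34600e-01 -1.32460e+00 -2.26220e+00 -4.65000e-01 -1.83000e-01
  2.30000e-03  6.41700e-01 -6.80000e-03  2.30700e-01  2.07144e+01
  2.54000e-02]
t 15.5 tcp [ 0.6417 -0.0068  0.2307] rot [ 1.7999e+02 -1.0000e-02  7.5100e+00] F [-0.6 -1.1 -1.4] w 0.0253 gf 20.72176069021225
shares [-0.0011  0.0031 -0.0572] turn 0.0001
axle end from before
[[130 128 127 127 125 126 126 130 132 133 131 131 131 130 130 131 128 127 131 131 131 132 133 135 134 133 134 130 133 133]
 [133 131 130 128 127 125 128 129 130 131 131 132 134 134 134 132 132 132 131 133 131 131 132 134 134 132 134 132 130 133]
 [130 132 130 129 130 129 129 128 130 129 132 133 135 136 136 135 134 131 131 130 130 132 133 132 133 130 131 130 131 131]
 [127 127 127 129 130 132 130 129 129 127 131 134 132 136 134 133 133 132 131 132 132 132 130 131 128 129 129 132 133 134]
 [123 125 128 130 130 130 131 128 126 127 128 132 132 133 135 133 131 131 131 132 133 132 131 131 129 130 129 132 134 135]
 [124 126 130 130 129 128 127 126 125 127 132 136 138 140 138 136 134 133 130 130 134 136 135 135 133 134 134 135 138 135]
 [124 12
[... 11103 characters left out ...]
0  73  89  95  95 101 102 104 112 114 107 105 101  99  97  85  75  78  84  72  51  57  58  58  58  58  58  58  60  58  54  58  59  59  56]
 [ 61  61  61  61  60  59  59  60  61  63  89  86  78  70  72  77  80  81  83  92  89  86  83  79  76  72  70  83  79  91  68  56  58  59  58  60  58  57  57  59  56  53  58  60  59  59]
 [ 60  63  60  61  59  60  60  61  59  65  75  94  83  87  82  73  73  71  72  73  72  70  71  68  62  81  79  77  79  76  60  59  59  58  61  60  60  59  59  58  55  56  57  61  60  60]
 [ 59  62  61  61  61  61  59  60  60  63  66  82  80  83  79  91  80  77  74  83  79  77  77  82  83  83  86  74  81  74  57  60  61  60  60  59  59  59  59  60  56  56  59  58  58  58]]
```

Request:
{"name": "step_arm", "arguments": {"plan": [[-0.001,0.003,0,0,25],[-0.001,0.006,0,0,25],[-0.001,0.006,0,0,25],[-0.001,0.006,0,0,25]]}}

```text
time_s: 15.83
tcp_pos: [0.6414, -0.0082, 0.2304]
eef_rot: [-180.0, 0.0, 7.5]
contact_force: [-0.2, 0.0, -1.6]
gripper_width: 0.0251
gripper_force: 20.6
```

```bash
python3 - <<'E'
from h import *
stat(3)
E
```

```text
F,M,tcp,gf,w [-1.99000e-02  5.46900e-01 -2.53570e+00 -6.82000e-02 -8.60000e-03
  1.85000e-02  6.41500e-01 -8.10000e-03  2.30500e-01  2.06258e+01
  2.53000e-02]
```

Request:
{"name": "step_arm", "arguments": {"plan": [[0,0,0.006,0,25],[0,0,0.012,0,25],[0,0,0.018,0,25],[0,0,0.024,0,25],[0,0,0.03,0,25],[0,0,0.036,0,25],[0,0,0.042,0,25],[0,0,0.048,0,25],[0,0,0.048,0,25]]}}

```text
time_s: 16.73
tcp_pos: [0.6414, -0.0082, 0.2181]
eef_rot: [-180.0, 0.0, 7.5]
contact_force: [-0.5, 0.8, -2.8]
gripper_width: 0.0253
gripper_force: 20.6
```

```bash
python3 - <<'E'
from h import *
stat(3)
E
```

```text
F,M,tcp,gf,w [ 1.53200e-01 -2.94400e-01 -2.05670e+00 -3.77000e-02 -4.43000e-02
  3.00000e-03  6.41500e-01 -8.20000e-03  2.18500e-01  2.06286e+01
  2.53000e-02]
```

Free so far. I'll lower it toward the pulley.

Request:
{"name": "step_arm", "arguments": {"plan": [[0,0,0.004,0,25],[0,0,0.008,0,25],[0,0,0.012,0,25],[0,0,0.016,0,25],[0,0,0.02,0,25],[0,0,0.024,0,25],[0,0,0.024,0,25]]}}

```text
time_s: 17.47
tcp_pos: [0.6418, -0.0083, 0.213]
eef_rot: [180.0, -0.0, 7.5]
contact_force: [-1.0, -0.2, 2.2]
gripper_width: 0.0254
gripper_force: 20.3
```

```bash
python3 - <<'E'
from h import *
stat(3)
E
```

```text
F,M,tcp,gf,w [-4.5630e-01  2.8500e-01  2.6971e+00  1.7300e-02  2.1680e-01  2.9000e-03
  6.4180e-01 -8.3000e-03  2.1300e-01  2.0338e+01  2.5300e-02]
```

Request:
{"name": "step_arm", "arguments": {"plan": [[0,0,0.003,0,25],[0,0,0.006,0,25],[0,0,0.009,0,25],[0,0,0.012,0,25],[0,0,0.015,0,25],[0,0,0.018,0,25],[0,0,0.018,0,25]]}}

```text
time_s: 18.2
tcp_pos: [0.6418, -0.0082, 0.2086]
eef_rot: [180.0, -0.1, 7.5]
contact_force: [-0.5, -0.3, 6.6]
gripper_width: 0.0249
gripper_force: 20.2
```

Request:
{"name": "step_arm", "arguments": {"plan": [[0,0,0.002,0,25],[0,0,0.002,0,25],[0,0,0.002,0,25]]}}

```text
time_s: 18.45
tcp_pos: [0.642, -0.0082, 0.2085]
eef_rot: [180.0, -0.1, 7.5]
contact_force: [-1.7, 0.3, 7.7]
gripper_width: 0.0257
gripper_force: 20.2
```

```bash
python3 - <<'E'
from h import *
stat(3)
E
```

```text
F,M,tcp,gf,w [-1.24470e+00  6.86300e-01  8.44510e+00  1.04400e-01  5.83200e-01
  2.23000e-02  6.42000e-01 -8.20000e-03  2.08500e-01  2.01568e+01
  2.52000e-02]
```

Request:
{"name": "step_arm", "arguments": {"plan": [[0,0,0,0,27],[0,0,0,0,29],[0,0,0,0,31],[0,0,0,0,32],[0,0,0,0,32]]}}

```text
time_s: 19.02
tcp_pos: [0.6424, -0.0082, 0.2087]
eef_rot: [180.0, -0.1, 7.5]
contact_force: [0.0, 0.4, 7.9]
gripper_width: 0.0317
gripper_force: 17.1
```

Request:
{"name": "step_arm", "arguments": {"plan": [[0.004,0,0,0,33],[0.008,0,0,0,35],[0.011,0,0,0,38],[0.014,0,0,0,41],[0.016,0,0,0,43],[0.016,0,0,0,43]]}}

```text
time_s: 19.52
tcp_pos: [0.6464, -0.0077, 0.2086]
eef_rot: [180.0, -0.1, 7.5]
contact_force: [-0.8, 0.2, 8.3]
gripper_width: 0.0428
gripper_force: 12.2
```

Request:
{"name": "step_arm", "arguments": {"plan": [[0.002,0,0,0,45],[0.004,0,0,0,47],[0.006,0,0,0,49],[0.008,0,0,0,51],[0.009,0,0,0,52.5],[0.009,0,0,0,53],[0.009,0,0,0,53]]}}

```text
time_s: 20.1
tcp_pos: [0.6484, -0.0074, 0.2082]
eef_rot: [180.0, -0.1, 7.5]
contact_force: [0.0, -0.5, 5.5]
gripper_width: 0.0534
gripper_force: 11.2
```

```bash
python3 - <<'E'
from h import *
s=stat(3);np.save("s11.npy",s)
E
```

```text
F,M,tcp,gf,w [-1.96100e-01 -4.86000e-02  6.11690e+00 -8.10000e-03 -3.82000e-02
 -6.00000e-04  6.48300e-01 -7.40000e-03  2.08200e-01  1.00043e+01
  5.32000e-02]
```

Request:
{"name": "step_arm", "arguments": {"plan": [[-0.001,0,-0.003,0,53.3],[-0.001,0,-0.006,0,53.3],[-0.001,0,-0.01,0,53.3],[-0.001,0,-0.016,0,53.3],[-0.001,0,-0.022,0,53.3],[-0.001,0,-0.028,0,53.3],[-0.001,0,-0.034,0,53.3],[-0.001,0,-0.04,0,53.3],[-0.001,0,-0.04,0,53.3]]}}

```text
time_s: 21.0
tcp_pos: [0.6475, -0.0074, 0.2178]
eef_rot: [-180.0, -0.0, 7.5]
contact_force: [-0.4, -0.5, -2.3]
gripper_width: 0.0536
gripper_force: 5.6
```

```bash
python3 - <<'E'
from h import *
s=stat(3);np.save("s12.npy",s)
E
```

```text
F,M,tcp,gf,w [-0.1294  0.3911 -1.6728 -0.0763 -0.0356  0.0188  0.6475 -0.0074  0.2176
  5.6172  0.0533]
```

Request:
{"name": "step_arm", "arguments": {"plan": [[0,0,-0.05,0,51],[0,0,-0.14,0,50],[0,0,-0.22,0,50],[-0.01,-0.03,-0.24,-0.03,50],[-0.04,-0.12,-0.24,-0.06,50],[-0.08,-0.24,-0.24,-0.09,50],[-0.12,-0.37,-0.24,-0.12,50],[-0.16,-0.5,-0.24,-0.15,50],[-0.2,-0.63,-0.24,-0.175,50],[-0.24,-0.76,-0.24,-0.175,50],[-0.27,-0.86,-0.24,-0.175,50],[-0.28,-0.9,-0.24,-0.175,50]]}}

```text
time_s: 22.15
tcp_pos: [0.5467, 0.2095, 0.277]
eef_rot: [-179.9, 0.0, 18.2]
contact_force: [-0.5, -0.6, -1.9]
gripper_width: 0.0503
gripper_force: 11.9
```

```bash
python3 - <<'E'
from h import *
s=stat(2);t=cap("top",2);np.save("s13.npy",s);np.save("t13.npy",t)
go((.5335,.247,.25),18)
cv2.imwrite("pics/c8.png",np.hstack([tile_grid(s,272,225,6,66,66),tile_grid(t,294,205,6,66,66)]))
E
```

```text
F,M,tcp,gf,w [ 3.44200e-01 -4.73100e-01 -2.48020e+00 -5.26000e-02 -2.43000e-02
 -1.16000e-02  5.47200e-01  2.09100e-01  2.77000e-01  1.18707e+01
  5.02000e-02]
t 22.35 tcp [0.5484 0.2065 0.2771] rot [1.7999e+02 3.0000e-02 1.8100e+01] F [ 0.  -0.1 -1.8] w 0.0504 gf 11.871052058413625
shares [-0.0062 -0.1725  0.1085] turn 0.0017
```

View pics/c8.png

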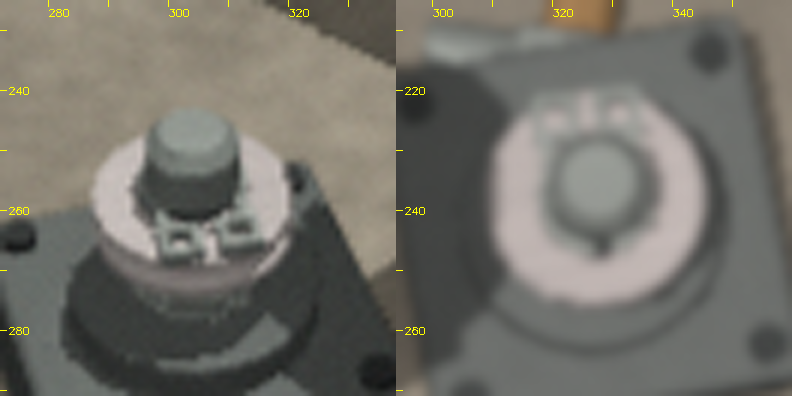

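The ring is shut in the groove: its lugs are at ≈(300,264) and (310,262), sitting round the axle on the pulley. The pliers go back to the rack next.

Request:
{"name": "step_arm", "arguments": {"plan": [[0,-0.04,0,0,50],[0,-0.1,0,0,50],[-0.003,-0.15,0.05,0,50],[-0.006,-0.17,0.12,0,50],[-0.006,-0.1725,0.2,0,50],[-0.006,-0.1725,0.27,0,50],[-0.006,-0.1725,0.3,0,52],[-0.006,-0.1725,0.3,0,52.5],[-0.006,-0.1725,0.3,0,52.5]]}}

```text
time_s: 23.1
tcp_pos: [0.5342, 0.2471, 0.2029]
eef_rot: [180.0, 0.0, 18.0]
contact_force: [0.8, 0.5, -1.5]
gripper_width: 0.0524
gripper_force: 11.7
```

```bash
python3 - <<'E'
from h import *
stat(3); go((.5332,.2472,.145),18)
E
```

```text
F,M,tcp,gf,w [-0.1351  0.2271 -2.0826 -0.0361 -0.0549 -0.0181  0.5347  0.2474  0.2038
 11.6476  0.0526]
t 23.25 tcp [0.5346 0.2474 0.2039] rot [-1.7997e+02 -1.2000e-01  1.8000e+01] F [ 0.4 -0.  -2. ] w 0.0526 gf 11.645505032502115
shares [-0.0057 -0.001   0.2356] turn 0.0001
```

Request:
{"name": "step_arm", "arguments": {"plan": [[-0.0057,-0.001,0,0,52.5],[-0.0057,-0.001,0.03,0,52.5],[-0.0057,-0.001,0.06,0,52.5],[-0.0057,-0.001,0.1,0,52.5],[-0.0057,-0.001,0.14,0,52.5],[-0.0057,-0.001,0.18,0,52.5],[-0.0057,-0.001,0.21,0,52.5],[-0.0057,-0.001,0.223,0,52.5],[-0.0057,-0.001,0.223,0,52.5],[-0.0057,-0.001,0.223,0,52.5]]}}

```text
time_s: 24.08
tcp_pos: [0.5326, 0.2468, 0.1467]
eef_rot: [180.0, 0.0, 18.0]
contact_force: [-0.6, -0.5, -1.0]
gripper_width: 0.0524
gripper_force: 11.6
```

```bash
python3 - <<'E'
from h import *
s=stat(3); np.save("s14.npy",s); go((.5332,.2472,.1335),18)
E
```

```text
F,M,tcp,gf,w [ 0.514   0.1959 -1.8212 -0.0661 -0.0282  0.0268  0.5328  0.2471  0.1473
 11.6448  0.0528]
t 24.23 tcp [0.5328 0.2471 0.1474] rot [-1.7998e+02 -6.0000e-02  1.8020e+01] F [ 0.2  0.3 -1.9] w 0.053 gf 11.644200989976525
shares [ 0.0015 -0.      0.0557] turn 0.0003
```

Lower slowly to the seat.

Request:
{"name": "step_arm", "arguments": {"plan": [[0,0,0.006,0,52.5],[0,0,0.012,0,52.5],[0,0,0.018,0,52.5],[0,0,0.024,0,52.5],[0,0,0.03,0,52.5],[0,0,0.036,0,52.5],[0,0,0.042,0,52.5],[0,0,0.048,0,52.5],[0,0,0.052,0,52.5],[0,0,0.052,0,52.5]]}}

```text
time_s: 25.07
tcp_pos: [0.5324, 0.2467, 0.1335]
eef_rot: [180.0, 0.0, 18.0]
contact_force: [-0.4, 0.2, -3.0]
gripper_width: 0.0524
gripper_force: 11.6
```

```bash
python3 - <<'E'
from h import *
stat(3)
E
```

```text
F,M,tcp,gf,w [ 0.0407 -0.2968 -2.1009 -0.0226 -0.0401  0.0239  0.5325  0.2468  0.1338
 11.6439  0.0528]
```

Request:
{"name": "step_arm", "arguments": {"plan": [[0,0,0.003,0,52.5],[0,0,0.006,0,52.5],[0,0,0.009,0,52.5],[0,0,0.012,0,52.5],[0,0,0.012,0,52.5]]}}

```text
time_s: 25.63
tcp_pos: [0.5327, 0.2469, 0.131]
eef_rot: [180.0, -0.0, 18.0]
contact_force: [-0.1, 0.4, -0.6]
gripper_width: 0.0525
gripper_force: 11.8
```

```bash
python3 - <<'E'
from h import *
stat(3)
E
```

```text
F,M,tcp,gf,w [-0.2333 -0.244  -0.8949 -0.1342  0.0239  0.0131  0.5326  0.2469  0.131
 11.9967  0.0524]
```

Request:
{"name": "step_arm", "arguments": {"plan": [[0,0,0.003,0,52.5],[0,0,0.006,0,52.5],[0,0,0.006,0,53],[0,0,0.006,0,53]]}}

```text
time_s: 26.12
tcp_pos: [0.5334, 0.2472, 0.1308]
eef_rot: [-180.0, -0.1, 18.0]
contact_force: [-1.4, -1.3, 7.5]
gripper_width: 0.0529
gripper_force: 10.2
```

```bash
python3 - <<'E'
from h import *
s=stat(3); np.save("s15.npy",s)
# joint block vs its picture at the start
x,y,w,h=404,212,36,30;k=6
for f in("s0.npy","s15.npy"):
    a=np.load(f)[y:y+h,x:x+w].astype(np.float32); c=cv2.resize(a,None,fx=k,fy=k,interpolation=cv2.INTER_CUBIC)
    ct=max(cv2.findContours((c.max(2)<50).astype(np.uint8),0,1)[0],key=cv2.contourArea); b=cv2.boundingRect(ct); print(f,np.array(b)/k+[x,y,0,0],cv2.contourArea(ct)/36)
a,b=[np.load(f).mean(2)[214:236,404:440].astype(np.float32) for f in("s0.npy","s15.npy")]
print(cv2.phaseCorrelate(a,b))
E
```

```text
F,M,tcp,gf,w [-1.2269 -1.0507  7.834  -0.4717  0.3809 -0.0258  0.5334  0.2472  0.1308
  9.7924  0.0531]
s0.npy [413.83333333 212.          13.          18.        ] 97.0
s15.npy [413.5        217.5         21.5         12.83333333] 145.43055555555554
((-0.30496433449311766, 0.20014587197026046), 0.8657235668765174)
```

Request:
{"name": "step_arm", "arguments": {"plan": [[0,0,0,0,54],[0,0,0,0,58],[0,0,0,0,70],[0,0,0,0,87],[0,0,0,0,87],[0,0,0,0,87],[0,0,-0.03,0,87],[0,0,-0.1,0,87],[0,0,-0.22,0,87],[0,0,-0.35,0,87],[0,0,-0.48,0,87],[0,0,-0.48,0,87]]}}

```text
time_s: 27.27
tcp_pos: [0.5354, 0.2482, 0.2573]
eef_rot: [-179.9, -0.6, 18.1]
contact_force: [1.3, 0.2, 2.2]
gripper_width: 0.0869
gripper_force: 0.0
```

```bash
python3 - <<'E'
from h import *
s=stat(4); np.save("s16.npy",s)
for n,(y0,y1,x0,x1) in(("rack low",(214,236,404,440)),("pliers",(184,236,404,452)),("ring lugs(vs s13)",(235,280,280,330))):
    a=np.load("s13.npy" if "lugs" in n else "s0.npy")
    A,B=[i.mean(2)[y0:y1,x0:x1].astype(np.float32) for i in(a,s)]; print(n,cv2.phaseCorrelate(A,B),np.abs(A-B).mean())
E
```

```text
F,M,tcp,gf,w [-0.349  -0.1009 -0.7401 -0.0715  0.0047 -0.0236  0.5329  0.2472  0.2511
  0.      0.0872]
rack low ((-0.29500386492467356, -0.3602502879325087), 0.7077343452859808) 15.064605
pliers ((-0.3256002068285113, -0.06452653133125352), 0.8006388868814633) 10.008213
ring lugs(vs s13) ((-0.06733252901188536, 0.5347506880252517), 0.8253010546366374) 5.6505923
```

```bash
python3 -c "
from plant import workorder
print(workorder.close_job())"
```

```text
the job is handed in; nothing more can be done
None
```

The ring is snapped shut in the axle's groove and the pliers hang relaxed in their rack, both confirmed on camera; the job was handed in at about 27 s of the 66 s allowed, with no verdict returned.

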